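# Square the wafer disc and index the lever on a manual probe station

## Task

On the probe station, first turn the flat-edged disc with a fingertip, by pushing its upright post round, until the flat lies fully home against the sprung alignment bar. Then throw the index lever along its ribbed quadrant into the notch marked by the tall pin, and let go of everything. Leave the disc aligned and do not shift the jars, spool or tin that stand around.

Things in the scene. Friction and masses are not known exactly. Their poses are not given: they have to be found in the camera images.
- fixture: Probe station: fixed aluminium base plate 260 x 440 mm on the bench, its top 20 mm above the bench. Origin on the bench; z up, x points away from the robot side of the plate. In this frame the plate spans x -120 to +140 mm, y -200 to +240 mm. Three fixed needle positioners, 46 x 42 mm with tops 96 mm above the bench, stand at (70, 205), (-75, 205) and (-95, 30) mm. Joints and parts below are described in this frame.
- turn_axis (a point): Centre of the disc's top face, 53 mm above the bench, at (0, 110) mm in the fixture frame; fixed, the disc's vertical turning axis.
- wafer_flat (a point): Middle of the flat of the steel disc (110 mm diameter, 8 mm thick, its top 53 mm above the bench). The flat is 43 mm from the turning axis and 68 mm long. This point's x axis points out of the flat, z up. The disc turns freely either way with about 0.06 N m of friction and stays where it is left.
- wafer_post (a point): Middle of the upright steel post on the disc: 12 mm diameter, 28 mm tall (53 to 81 mm above the bench), 36 mm from the turning axis on the side opposite the flat; this point lies 67 mm above the bench. About 2 to 6 N against its side turns the disc.
- bar (a joint): Travel of the sprung alignment bar (80 mm long along the fixture's y, 12 mm thick, top 54 mm above the bench) on the far (+x) side of the disc, in m: 0 when it lies flush on the flat, about 0.012 when it rides on the disc's round edge. A spring presses it toward the disc (-x) with 3 to 5 N; over the last 10 degrees or so it squares the disc by itself. Flat home = flat faces the fixture's +x, post on the fixture's -x side of the axis.
- lever_pivot (a point): Vertical pivot axis of the index lever, 60 mm above the bench, at (80, -90) mm in the fixture frame; fixed.
- lever (a joint): Swing of the index lever about the vertical pivot, rad, positive anticlockwise from above; at 0 the lever points from the pivot along the fixture's -x. Seven notches, at -0.6, -0.4, -0.2, 0, 0.2, 0.4, 0.6. A spring plunger under the lever clicks over the steel ribs between them under a sideways push of about 6 to 10 N at the handle (crests half-way between notches; the lever itself stays level) and settles in the nearest notch when let go; end stops at +-0.66.
- lever_handle (a point): Middle of the lever's upright black handle: 18 mm diameter, 50 mm tall (63 to 113 mm above the bench), 130 mm from the pivot; the point lies 88 mm above the bench. The lever's steel arm, 14 mm wide, its top 64 mm above the bench, runs from the pivot to 155 mm.
- lever_point (a point): The spot on the base plate that the lever points at: 172 mm from the pivot in line with the lever, 17 mm beyond its nose, about 40 mm above the bench.
- marker_pin (a point): Middle of the tall steel marker pin, 9 mm diameter, 20 mm high, fixed on the base plate (20 to 40 mm above the bench) 172 mm from the pivot, in line with the notch it marks (one of the two outermost notches at either end). The other notches have flat 3 mm plugs in the same row.
- spool: Bystander: solder spool 60 mm diameter, 55 mm high, standing on the bench; origin under its centre.
- flux_jar: Bystander: jar 48 mm diameter, 75 mm high, on the bench; origin under its centre.
- tip_tin: Bystander: open steel tin 66 mm diameter, 50 mm high, on the bench; origin under its centre.
- small_jar: Bystander: small jar 30 mm diameter, 60 mm high, standing on the base plate between the lever and the disc; origin under its centre.

How it is judged:
On the way, in this order (a step that is already met when the one before it is completed fails the run):
1. the disc's flat lies home against the alignment bar (angle between the x axis of wafer_flat and the x axis of fixture, either way round below 0.06 rad and value of joint bar below 0.002 m), for 0.3 s.
2. the lever is in the notch marked by the tall pin, the disc still aligned (all of step 1 and horizontal distance between lever_point and marker_pin below 0.009 m), for 0.3 s.
At the end, for the whole second after the job is handed in: The disc's flat is within 0.06 rad of square to the bar with the bar within 2 mm of home; the lever rests in the marked notch, its pointing spot within 9 mm of the tall pin (all of step 2 and velocity of joint lever between -0.05 and 0.05 rad/s); the robot touches nothing.
It fails at once if the solder spool shifted by more than 15 mm (distance of spool from where it was at the start of the episode above 0.015 m).
It fails at once if the flux jar shifted by more than 15 mm (distance of flux_jar from where it was at the start of the episode above 0.015 m).
It fails at once if the tip-cleaner tin shifted by more than 15 mm (distance of tip_tin from where it was at the start of the episode above 0.015 m).
It fails at once if the small jar shifted by more than 15 mm (distance of small_jar from where it was at the start of the episode above 0.015 m).
It also fails if it takes over 51 s, if anything falls off the work surface, if the arm or the gripper's body presses on something with over 40 N, if the wrist force passes 120 N, or if a joint passes its speed limit or range.

## Robot

A 7-joint arm with a two-finger parallel gripper is mounted at the origin on the work surface. World frame = base frame: x ahead of the robot, y to its left, z up, the work surface at z = 0. Lengths are in m, angles in rad, forces in N, time in s.
With the tool pointing down it reaches from about 0.4 to 0.85 m from the base axis. Payload 10.4 kg.
Tool frame: the origin (TCP) lies midway between the tips of the shut fingers; the grasp point (between the pads) lies 19 mm behind it; y points along the fingers, z is the direction in which the jaws open and shut, and the axes are right-handed (so a half turn about y gives the same grasp; the last joint's range is limited). The gripper opens to 85 mm and grips with 20 to 120 N. Pads are 22 mm wide; open, the fingers measure 114 mm over their backs; the gripper's body (76 mm by 85 mm) begins 54 mm behind the grasp point. The pads swing forward as they close: fully open they stand 13 mm farther back than shut.
Start: joints at [1.164, 0.332, -0.065, 1.46, 0.022, 1.35, -0.088], TCP at [0.234, -0.58, 0.231] pointing down, gripper open.
Joint ranges: [-2.6, 2.6], [-0.5, 2.12], [-1.47, 1.34], [0.16, 2.42], [-1.27, 4.41], [0.06, 2.06], [-2.6, 2.6]. Speed limits (rad/s): [2.22, 2.22, 2.79, 2.79, 3.14, 3.14, 3.14].

## Interface

Orientations are given as [roll, pitch, yaw] about the fixed x, y, z axes, in that order (R = Rz(yaw) Ry(pitch) Rx(roll)).
In Python, from rig import robot, telemetry, read_camera gives the robot as it stands. Calls block until the motion is done:
- robot.move_pose(position, orientation): joint-space move of the TCP to a pose.
- robot.movel(position, ori=None, v=0.15, guard=None): straight line of the TCP; ori=None keeps the orientation; v is the mean speed in m/s. With guard (N) it stops when the force on the tool has changed by that much, and returns True; else False.
- robot.set_joints(angles): joint-space move.
- robot.grip(opening, force=None): finger opening in m; force is the grip in N (None keeps the last); returns when the fingers have stopped.
- robot.pause(seconds).
- robot.ik(position, orientation): joint angles nearest the present ones, or None.
- telemetry.state(): the state.
- read_camera(name): name is "scene" or "side" or "wrist"; returns a dict with "frame" (480x640x3 uint8, red, green, blue), "fx", "fy", "cx", "cy" (pixels), "eye" and "rotation" of the camera in the world. Camera axes: x right, y up, looking along -z (the intrinsics and any distortion apply to the point x, -y, -z); pixel columns grow to the right and rows downward; lengths in m; the calibration is good to about 2 mm. The wrist camera is an equidistant fisheye: a pixel r from the principal point sees the ray r / f radians off the axis. A picture is of the moment at which its call begins. There is no depth.
A pose or a line that the arm cannot do raises robot.MotionError and nothing moves.
- robot.sign_off(): hands the job in, once; it reports no verdict.
The state is a dict: "time": time; "joints": joint angles; "qvel": joint speeds; "tau": joint torques, N m; "eef_pos": TCP position; "ee_rot": TCP orientation; "force": force on the tool from outside, world axes, zero at the start; "moment": the same for the moment, N m; "width": finger opening in m.
Only numpy, scipy, OpenCV 4.12 (cv2) and the standard library are available. Lean on these libraries where they do the work, as an engineer would, in place of code of your own. Each camera call takes 0.05 s, during which the arm holds its last target. There are 200 camera calls.

## Working session

There is one attempt and no reset: what is moved stays moved. The work goes in short steps, each a Python script; the robot and the scene stay as the last script left them, time stands still between calls to the robot, and variables do not carry over. Pictures are saved under pics/ and viewed, about 8 in all and at most 12, crops included, and the job is handed in when it is done.

```bash
mkdir -p pics; ls
python3 - <<'E'
from rig import robot, telemetry, read_camera
import cv2,numpy as np
for n in ["scene","side"]:
    c=read_camera(n); cv2.imwrite(f"pics/{n}0.png",c["frame"][:,:,::-1])
    print(n,c["fx"],c["fy"],c["cx"],c["cy"],c["eye"],np.array(c["rotation"]).tolist())
s=telemetry.state();print(s["time"],s["ee_rot"],s["eef_pos"],s["width"])
E
```

```text
pics
scene 598.096193895267 598.096193895267 317.52154805350347 232.91058132679896 [ 0.98783042 -0.22350266  0.86820966] [0.5290907938367895, -0.002810069812203553, 1.2239774217814012]
side 469.483951049701 469.483951049701 321.6456584907295 233.71774476880253 [0.31678479 0.33085402 0.54455451] [0.808141774870009, 0.004577903567374753, -2.5439076917967487]
0.1 [-1.57205110e+00 -7.21923600e-05 -2.75774836e+00] [ 0.23392226 -0.57922482  0.23061206] 0.08544791818320537
```

View pics/scene0.png

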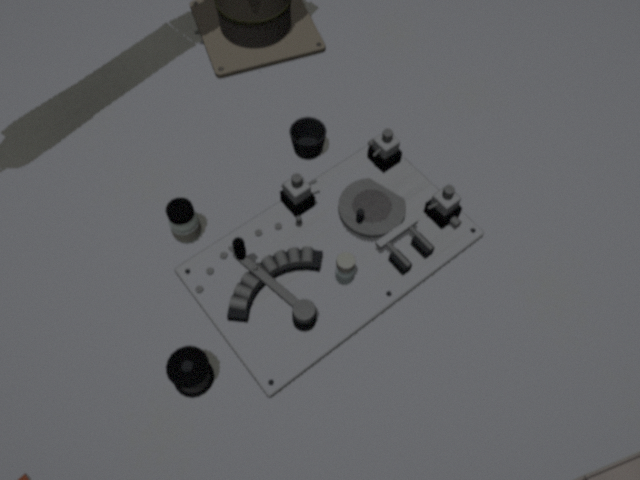

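View pics/side0.png

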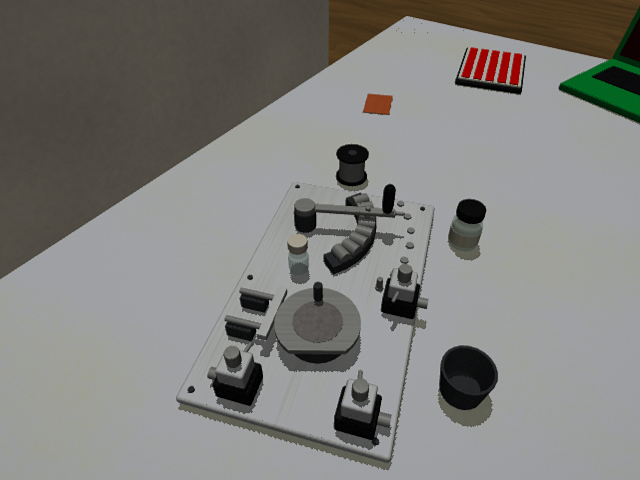

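The scene view shows the plate with its -x edge towards the robot. The disc is at (372,208) with its post at (361,214). The lever handle is at (239,247), and the tall pin looks to be at (298,222), the +y end of the row. I'll enlarge both views to get accurate pixels.

Run:
```python
import cv2,numpy as np
a=cv2.imread("pics/scene0.png")[125:405,160:490]
a=np.clip(a.astype(float)*1.9,0,255).astype(np.uint8)
cv2.imwrite("pics/scene0c.png",cv2.resize(a,None,fx=2.1,fy=2.1,interpolation=cv2.INTER_CUBIC))
b=cv2.imread("pics/side0.png")[170:465,170:510]
cv2.imwrite("pics/side0c.png",cv2.resize(b,None,fx=2,fy=2,interpolation=cv2.INTER_CUBIC))
```

```text
(no output)
```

View pics/scene0c.png

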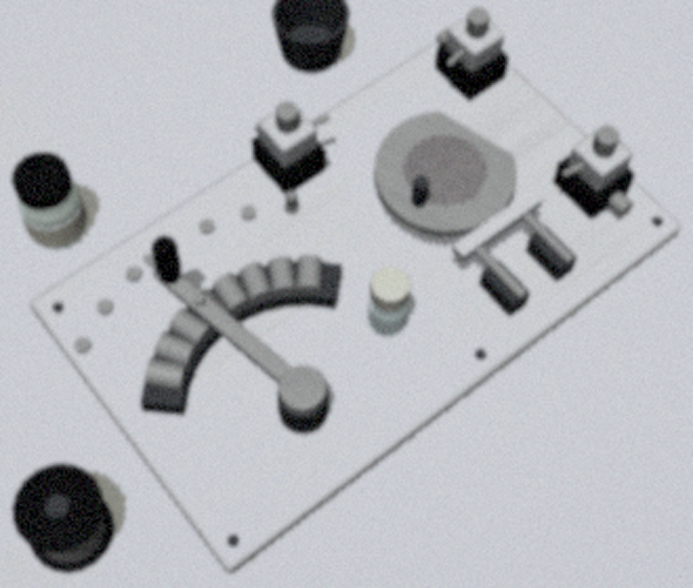

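View pics/side0c.png

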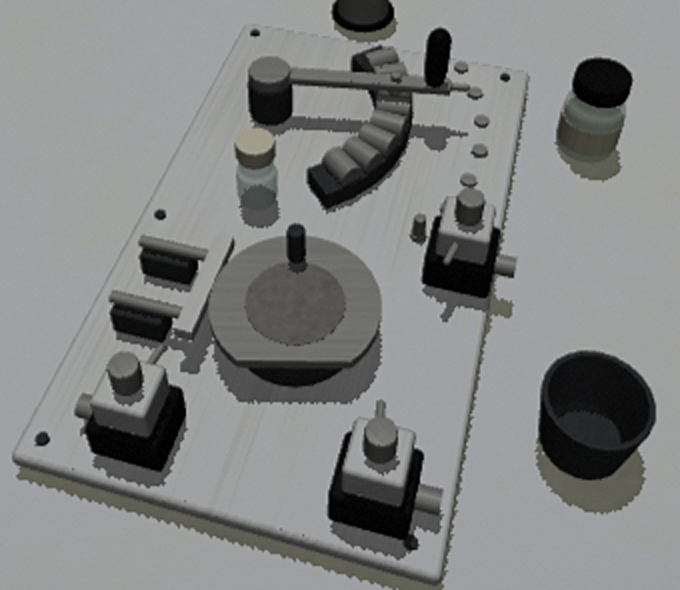

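Both crops agree. The flat faces roughly +y with the post on the -y side, so the post has to turn about 90° clockwise to reach -x. The tall pin is the +y-end one, at (291,203) in the scene crop and (419,228) in the side crop. Next I'll fit the fixture pose from corners and circle centres.

```bash
cat > h.py <<'E'
import numpy as np
from scipy.spatial.transform import Rotation as R
from scipy.optimize import least_squares
K={"scene":(598.0962,317.5215,232.9106,[0.98783042,-0.22350266,0.86820966],[0.5290907938367895,-0.002810069812203553,1.2239774217814012]),
"side":(469.48395,321.64566,233.71774,[0.31678479,0.33085402,0.54455451],[0.808141774870009,0.004577903567374753,-2.5439076917967487])}
def ray(n,u,v):
    f,cx,cy,e,r=K[n]
    return np.array(e),R.from_euler("xyz",r).apply([(u-cx)/f,-(v-cy)/f,-1])
def onz(n,u,v,z):
    e,d=ray(n,u,v); return (e+d*(z-e[2])/d[2])[:2]
sc=lambda u,v:(160+(u+.5)/2.1-.5,125+(v+.5)/2.1-.5)
sd=lambda u,v:(170+(u+.5)/2-.5,170+(v+.5)/2-.5)
E
cat > fit.py <<'E'
from h import *
S,D="scene","side"
obs=[(S,32,304,-120,-200,20),(S,231,568,140,-200,20),(S,679,231,140,240,20),
(D,247,25,140,-200,20),(D,526,73,-120,-200,20),(D,15,457,140,240,20),(D,437,578,-120,240,20),
(S,446,170,0,110,53),(D,295,304,0,110,53)]
P=np.array([onz(n,*(sc if n==S else sd)(u,v),z/1e3) for n,u,v,x,y,z in obs]);Q=np.array([o[3:5] for o in obs])/1e3
def tf(p,q): c,s=np.cos(p[2]),np.sin(p[2]); return q@np.array([[c,s],[-s,c]])+p[:2]
r=least_squares(lambda p:(tf(p,Q)-P).ravel(),[.55,-.2,.3],loss="soft_l1",f_scale=.003)
p=r.x; print("pose",p,np.degrees(p[2])); print(np.round((P-tf(p,Q))*1e3,1).tolist())
inv=lambda w:(w-p[:2])@np.array([[np.cos(p[2]),-np.sin(p[2])],[np.sin(p[2]),np.cos(p[2])]])
for nm,n,u,v,z in [("pivot",S,303,386,.067),("pivot",D,271,70,.067),("pin",S,291,196,.04),("pin",D,420,217,.04),
 ("handle top",S,163,245,.113),("handle top",D,439,33,.113),("post top",S,419,182,.081),("post top",D,296,229,.081),
 ("flat a",S,440,113,.053),("flat b",S,515,165,.053),("flat a",D,235,358,.053),("flat b",D,361,358,.053),
 ("sjar top",S,391,283,.08),("sjar top",D,256,142,.08),
 ("plug0",S,83,345,.023),("plug5",S,249,213,.023),("plug4",S,207,226,.023),("plug1",S,106,306,.023),
 ("spool",S,62,503,.055),("flux",D,603,80,.075),("flux",S,43,178,.075),("tin",D,597,395,.05)]:
    w=onz(n,*(sc if n==S else sd)(u,v),z); print(nm,n,np.round(w*1e3),np.round(inv(w)*1e3,1))
np.save("pose.npy",p)
E
python3 fit.py
```

```text
pose [ 0.55704316 -0.061638    0.3194775 ] 18.304712170940338
[[3.0, 1.1], [-2.8, 0.5], [2.9, -8.4], [-5.4, 2.4], [1.8, 4.3], [-3.8, -2.9], [3.2, -0.4], [-0.3, -1.4], [-0.6, 0.6]]
pivot scene [ 660. -124.] [ 78.8 -91.2]
pivot side [ 658. -121.] [ 77.5 -88.4]
pin scene [496. -77.] [-62.4   4.8]
pin side [496. -75.] [-61.7   6.4]
handle top scene [ 547. -186.] [ -48.1 -114.7]
handle top side [ 547. -182.] [ -47.6 -111. ]
post top scene [541.   9.] [ 7.3 72.4]
post top side [543.  11.] [ 9.5 73.9]
flat a scene [471.  58.] [-44.5 140.3]
flat b scene [536.  94.] [ 28.8 153.9]
flat a side [529.  96.] [ 23.4 158.5]
flat b side [467.  54.] [-49.7 137.8]
sjar top scene [613. -41.] [59.3  2.6]
sjar top side [612. -39.] [59.3  4.1]
plug0 scene [ 557. -260.] [ -62.7 -188.3]
plug5 scene [ 490. -110.] [-78.8 -24.6]
plug4 scene [ 490. -144.] [-89.5 -57.3]
plug1 scene [ 531. -236.] [ -79.4 -157.4]
spool scene [ 681. -300.] [  42.3 -265.3]
flux side [ 436. -245.] [-173.1 -136.4]
flux scene [ 439. -252.] [-171.6 -144. ]
tin side [340.  -4.] [-188.4  122.6]
```

The pose is good: circle centres agree to about 2 mm in both views. The tall pin sits at the -0.6 notch and the lever is at about +0.2. The post is at about -78° and must go clockwise to 180°.

```bash
cat >> h.py <<'E'
p=np.load("pose.npy") if __import__("os").path.exists("pose.npy") else None
def W(x,y,z):
    c,s=np.cos(p[2]),np.sin(p[2]); return [p[0]+(c*x-s*y)/1e3,p[1]+(s*x+c*y)/1e3,z/1e3]
def disc(a,z=62,off=0,gap=17):  # finger pose pushing post (at angle a deg, clockwise)
    d=2*np.degrees(np.arcsin(gap/72)); t=np.radians(a+d)
    return W(36*np.cos(t),110+36*np.sin(t),z),[-np.pi/2,0,(np.radians(a+d/2-90+off)+p[2]+np.pi)%(2*np.pi)-np.pi]
def lev(th,z=85,off=0,gap=20): # finger on -y side of handle, pushing to lever angle th (decreasing)
    t=th+gap/130
    return W(80-130*np.cos(t),-90-130*np.sin(t),z),[-np.pi/2,0,(np.pi/2-th+np.radians(off)+p[2]+np.pi)%(2*np.pi)-np.pi]
E
python3 - <<'E'
from h import *
from rig import robot,telemetry
for off in (0,180,90,-90):
    for f,A in ((disc,[-66,-78,-120,-170,-178]),(lev,[.35,.2,-.2,-.6])):
        for a in A:
            q=robot.ik(*f(a,off=off)); print(off,f.__name__,a,None if q is None else np.round(q,2).tolist())
E
```

```text
0 disc -66 [0.48, 0.45, -0.74, 1.79, 0.35, 1.03, -0.99]
0 disc -78 [0.48, 0.43, -0.72, 1.8, 0.33, 1.03, -1.17]
0 disc -120 [0.49, 0.38, -0.69, 1.86, 0.28, 1.0, -1.85]
0 disc -170 [-0.95, 0.35, 0.96, 2.0, -0.35, 0.96, -2.22]
0 disc -178 [-1.11, 0.46, 1.18, 2.02, -0.5, 1.0, -2.23]
0 lev 0.35 [-0.53, 0.73, 1.16, 1.7, -0.72, 1.2, -2.35]
0 lev 0.2 [-0.57, 0.69, 1.16, 1.75, -0.68, 1.17, -2.23]
0 lev -0.2 [0.46, 0.33, -0.3, 1.79, 0.11, 1.03, -2.51]
0 lev -0.6 [0.48, 0.32, -0.42, 1.83, 0.15, 1.03, -2.23]
180 disc -66 [0.81, 0.71, -1.24, 1.78, 0.73, 1.2, 1.9]
180 disc -78 [0.83, 0.7, -1.24, 1.79, 0.72, 1.19, 1.7]
180 disc -120 [0.65, 0.44, -0.89, 1.85, 0.4, 1.03, 1.2]
180 disc -170 [0.62, 0.35, -0.83, 1.93, 0.31, 0.99, 0.38]
180 disc -178 [0.62, 0.35, -0.84, 1.94, 0.31, 0.99, 0.23]
180 lev 0.35 [0.71, 0.48, -0.55, 1.63, 0.27, 1.1, 0.07]
180 lev 0.2 [0.73, 0.45, -0.58, 1.68, 0.27, 1.09, 0.19]
180 lev -0.2 [0.73, 0.39, -0.63, 1.78, 0.26, 1.06, 0.53]
180 lev -0.6 [0.67, 0.36, -0.65, 1.82, 0.25, 1.05, 0.84]
90 disc -66 [0.53, 0.47, -0.8, 1.79, 0.39, 1.05, 0.56]
90 disc -78 [0.53, 0.45, -0.78, 1.8
[... 227 characters left out ...]
64, 0.16, 1.08, -1.43]
90 lev 0.2 [0.57, 0.42, -0.37, 1.69, 0.17, 1.07, -1.3]
90 lev -0.2 [0.6, 0.36, -0.47, 1.78, 0.19, 1.04, -0.99]
90 lev -0.6 [0.59, 0.34, -0.56, 1.82, 0.21, 1.04, -0.7]
-90 disc -66 [0.37, 0.41, -0.61, 1.8, 0.27, 1.01, -2.51]
-90 disc -78 [-0.9, 0.49, 0.96, 1.87, -0.47, 1.02, -2.11]
-90 disc -120 [0.88, 0.65, -1.24, 1.84, 0.67, 1.16, 2.58]
-90 disc -170 [0.91, 0.56, -1.24, 1.92, 0.59, 1.1, 1.74]
-90 disc -178 [0.91, 0.55, -1.23, 1.93, 0.58, 1.09, 1.6]
-90 lev 0.35 [0.77, 0.5, -0.62, 1.63, 0.32, 1.11, 1.61]
-90 lev 0.2 [0.79, 0.47, -0.65, 1.68, 0.32, 1.1, 1.74]
-90 lev -0.2 [1.15, 0.67, -1.24, 1.76, 0.68, 1.22, 1.81]
-90 lev -0.6 [1.09, 0.63, -1.24, 1.8, 0.64, 1.19, 2.14]
```

Run:
```python
from h import *
from rig import robot,telemetry,read_camera
import cv2
robot.grip(0.0)
q,o=disc(-62,z=170,off=180); robot.move_pose(q,o)
print("t",telemetry.state()["time"])
print("down guard",robot.movel(disc(-62,off=180)[0],v=.15,guard=8))
for a in (-75,-88,-101,-114,-127,-140,-152,-163,-171):
    robot.movel(*disc(a,off=180),v=.06)
    s=telemetry.state(); print(a,round(s["time"],2),np.round(s["force"],1))
c=read_camera("side"); cv2.imwrite("pics/side1.png",cv2.resize(c["frame"][170:465,170:510,::-1],None,fx=2,fy=2,interpolation=cv2.INTER_CUBIC))
```

```text
t 3.3333
down guard False
-75 4.58 [0.5 0.6 0.1]
-88 4.95 [2.6 2.  1.2]
-101 5.33 [3.5 1.1 1.8]
-114 5.7 [2.8 1.6 3.2]
-127 6.08 [3.6 0.1 2.4]
-140 6.45 [2.8 0.2 0.8]
-152 6.81 [ 1.5 -0.5  0.8]
-163 7.15 [ 0.4  0.7 -0. ]
-171 7.44 [-0.5 -0.6 -0.9]
```

View pics/side1.png

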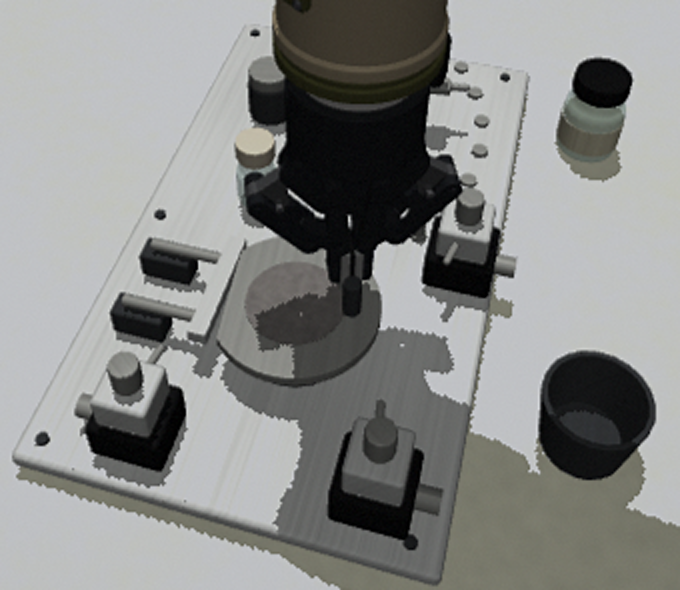

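The flat now seems to lie along the bar, with the post on the -x side at (352,295) and the contact force near zero. I'll lift off, move over the lever, and check the disc with the arm clear.

Run:
```python
from h import *
from rig import robot,telemetry,read_camera
import cv2
robot.movel(disc(-155,off=180)[0],v=.1)
robot.movel(disc(-155,z=170,off=180)[0],v=.2)
robot.move_pose(*lev(.38,z=170,off=180))
robot.pause(.3);print(telemetry.state()["time"])
c=read_camera("side"); a=cv2.resize(c["frame"][270:400,230:390,::-1],None,fx=2.5,fy=2.5,interpolation=cv2.INTER_CUBIC)
c=read_camera("scene"); b=np.clip(c["frame"][155:285,310:470,::-1]*1.9,0,255).astype(np.uint8)
cv2.imwrite("pics/disc2.png",np.hstack([a,cv2.resize(b,None,fx=2.5,fy=2.5,interpolation=cv2.INTER_CUBIC)]))
```

```text
9.675
```

View pics/disc2.png

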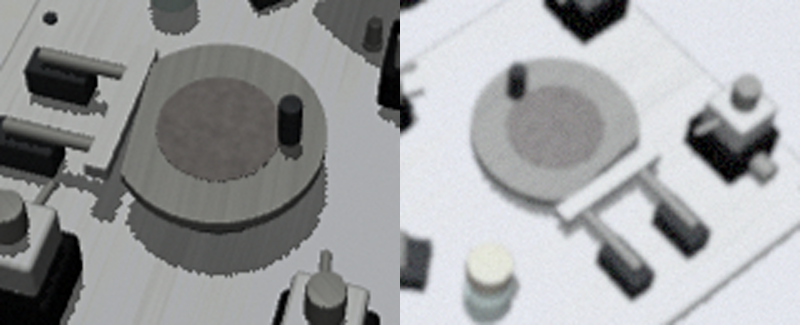

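Both views show the flat flush along the whole bar, with no visible wedge gap. Post tops are at (290,99) on the left and (517,67) on the right. I'll check the angle numerically.

Run:
```python
from h import *
inv=lambda w:(w-p[:2])@np.array([[np.cos(p[2]),-np.sin(p[2])],[np.sin(p[2]),np.cos(p[2])]])*1e3
S=lambda u,v:(310+(u-400)/2.5,155+v/2.5); D=lambda u,v:(230+u/2.5,270+v/2.5)
for nm,n,f,pt,z in [("post","scene",S,(517,67),.081),("post","side",D,(290,100),.081),("ctr","scene",S,(555,127),.053),("ctr","side",D,(220,129),.053),
 ("bar in a","scene",S,(559,208),.054),("bar in b","scene",S,(645,150),.054),("bar a","side",D,(157,54),.054),("bar b","side",D,(106,172),.054)]:
    print(nm,n,np.round(inv(onz(n,*f(*pt),z)),1))
```

```text
post scene [-38.1 105.6]
post side [-35.2 103.8]
ctr scene [ -0.7 108.5]
ctr side [ -1.2 110.3]
bar in a scene [47.2 70.4]
bar in b scene [ 48.7 142. ]
bar a side [44.7 73.5]
bar b side [ 45.2 150.7]
```

The numbers disagree with my eye: the post is 4-5 mm short in y (about 8°, matching my commanded -171°), and the bar is 2-5 mm out. The bar did not square the disc, so I'll push on in small steps.

Run:
```python
from h import *
from rig import robot,telemetry,read_camera
import cv2
robot.move_pose(*disc(-155,z=170,off=180))
print(robot.movel(disc(-155,off=180)[0],v=.2,guard=8))
for a in (-166,-171,-174,-176,-178,-180,-181.5):
    robot.movel(*disc(a,off=180),v=.04); robot.pause(.1)
    s=telemetry.state(); t=disc(a,off=180)[1][2]
    print(a,round(s["time"],2),np.round(s["force"],1),"tang %.1f"%(s["force"][:2]@[np.cos(t),np.sin(t)]))
robot.movel(disc(-155,off=180)[0],v=.1)
robot.movel(disc(-155,z=170,off=180)[0],v=.25)
robot.move_pose(*lev(.38,z=170,off=180))
robot.pause(.2);print(telemetry.state()["time"])
c=read_camera("side"); a=cv2.resize(c["frame"][270:400,230:390,::-1],None,fx=2.5,fy=2.5,interpolation=cv2.INTER_CUBIC)
c=read_camera("scene"); b=np.clip(c["frame"][155:285,310:470,::-1]*1.9,0,255).astype(np.uint8)
cv2.imwrite("pics/disc3.png",np.hstack([a,cv2.resize(b,None,fx=2.5,fy=2.5,interpolation=cv2.INTER_CUBIC)]))
```

```text
False
-166 11.85 [ 0.3 -1.  -0. ] tang 0.9
-171 12.2 [ 0.6 -0.8  0.1] tang 1.0
-174 12.55 [0.5 0.1 0.5] tang 0.2
-176 12.9 [-0.4  0.3 -0. ] tang -0.5
-178 13.25 [-0.3 -0.3 -0.1] tang 0.1
-180 13.6 [ 3.7 -4.3 -2.1] tang 5.6
-181.5 13.95 [ 4.7 -4.9 -1.4] tang 6.6
15.9917
```

View pics/disc3.png

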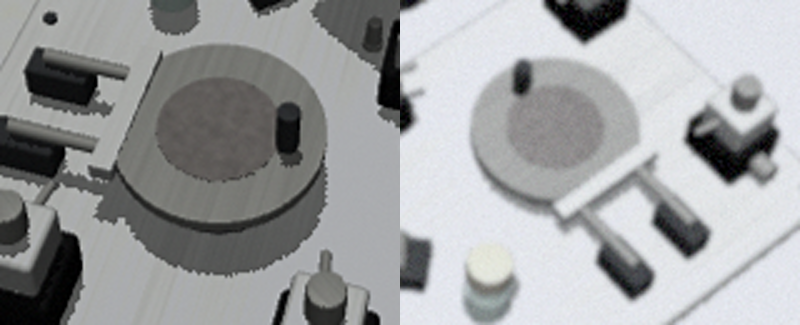

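Run:
```python
import cv2,numpy as np
A=[cv2.imread(f"pics/disc{i}.png") for i in (2,3)]
f=lambda im,y0,y1,x0,x1:cv2.resize(im[y0:y1,x0:x1],(390,290),interpolation=cv2.INTER_CUBIC)
cv2.imwrite("pics/cmp.png",np.vstack([np.hstack([f(a,40,190,80,282),f(a,100,225,530,698)]) for a in A]))
```

```text
(no output)
```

View pics/cmp.png

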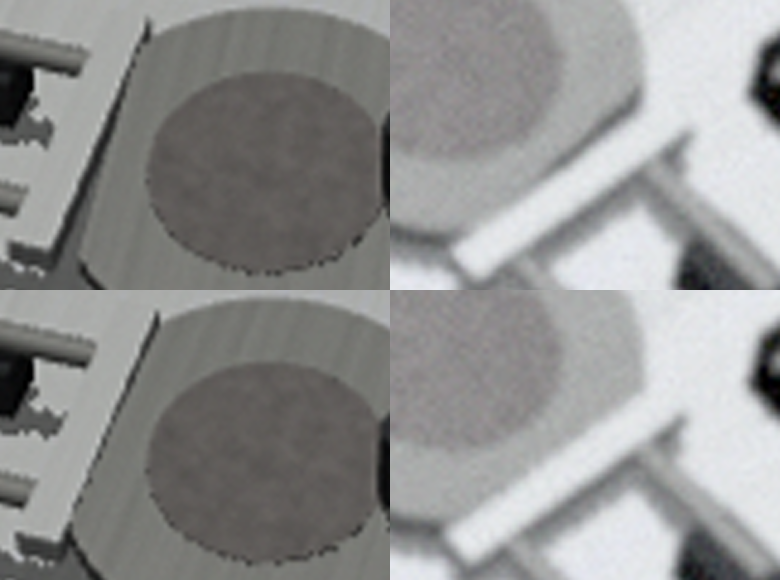

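The earlier state (top row) had a wedge gap of several degrees. Now (bottom row) the flat and bar edge are parallel and touching, so the disc is home. Now the lever.

Run:
```python
from h import *
from rig import robot,telemetry,read_camera
import cv2
print(robot.movel(lev(.38,off=180)[0],v=.15,guard=8))
for th in np.r_[.3,np.arange(.2,-.601,-.1)]:
    robot.movel(*lev(th,off=180),v=.06)
    s=telemetry.state(); t=np.pi/2-th+p[2]
    print(round(th,2),round(s["time"],2),np.round(s["force"],1),"tang %.1f"%-(s["force"][:2]@[np.cos(t),np.sin(t)]))
robot.pause(.2)
robot.movel(lev(-.4,off=180)[0],v=.1)
robot.movel(lev(-.35,z=200,off=180)[0],v=.25)
robot.move_pose([.30,-.45,.25],[-np.pi/2,0,-2.76])
robot.pause(.2);print(telemetry.state()["time"])
a,b=[read_camera(n)["frame"][:,:,::-1] for n in ("side","scene")]
cv2.imwrite("pics/s4.png",a);cv2.imwrite("pics/c4.png",b)
f=lambda im:cv2.resize(im,(400,400),interpolation=cv2.INTER_CUBIC)
cv2.imwrite("pics/fin.png",np.hstack([f(a[160:400,220:460]),f(np.clip(b[150:350,220:420]*1.9,0,255).astype(np.uint8))]))
```

```text
False
0.3 17.13 [-1.2  0.2  0.3] tang -0.2
0.2 17.5 [ 0.3  0.2 -0.1] tang -0.2
0.1 17.87 [-0.1  0.5 -0.8] tang -0.6
0.0 18.23 [ 0.5 -1.   0.4] tang 1.2
-0.1 18.6 [ 0.4  0.3 -0.7] tang -0.1
-0.2 18.97 [0.2 0.2 0. ] tang -0.1
-0.3 19.33 [-0.5  0.8  0.1] tang -0.9
-0.4 19.7 [ 0.4 -0.6 -0.8] tang 0.7
-0.5 20.07 [ 0.1 -0.8 -0.5] tang 0.6
-0.6 20.43 [-0.1  0.   0.4] tang -0.1
23.3083
```

View pics/fin.png

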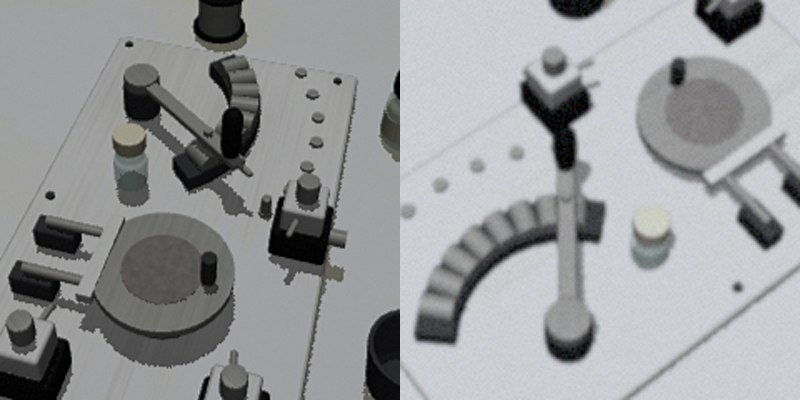

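Run:
```python
from h import *
inv=lambda w:(w-p[:2])@np.array([[np.cos(p[2]),-np.sin(p[2])],[np.sin(p[2]),np.cos(p[2])]])*1e3
D=lambda u,v:(220+u*.6,160+v*.6); S=lambda u,v:(220+(u-400)*.5,150+v*.5)
for nm,n,f,pt,z in [("handle","side",D,(232,114),.113),("handle","scene",S,(566,134),.113),("nose","side",D,(251,173),.060),("nut?arm mid","scene",S,(567,240),.064),
  ("sjar","side",D,(129,133),.08),("sjar","scene",S,(652,219),.08),("post","side",D,(209,254),.081),("post","scene",S,(678,63),.081)]:
    q=inv(onz(n,*f(*pt),z)); r=q-[80,-90]; print(nm,n,np.round(q,1),"lever ang %.3f"%np.arctan2(-r[1],-r[0]))
```

```text
handle side [-24.7  -9.3] lever ang -0.657
handle scene [-22.5 -14.4] lever ang -0.635
nose side [-46.1   1.2] lever ang -0.626
nut?arm mid scene [ 27.7 -53.1] lever ang -0.615
sjar side [60.3  2.4] lever ang -1.361
sjar scene [59.4  2.6] lever ang -1.352
post side [-35.4 107.5] lever ang -1.042
post scene [-36.4 108.8] lever ang -1.041
```

The lever is in the -0.6 notch: the raw angles carry the same bias of about -0.03 seen at the start. The disc post reads about 0.04 rad short, close to the limit, so I'll look closely at the flat/bar seam.

Run:
```python
import cv2,numpy as np
a=cv2.imread("pics/s4.png")[288:352,262:312]; b=cv2.imread("pics/c4.png")[200:260,360:420]
b=np.clip(b*1.9,0,255).astype(np.uint8)
f=lambda im,k:cv2.resize(im,None,fx=k,fy=k,interpolation=cv2.INTER_CUBIC)
A=f(a,8);B=f(b,6.5);H=max(A.shape[0],B.shape[0])
pad=lambda m:cv2.copyMakeBorder(m,0,H-m.shape[0],0,0,cv2.BORDER_CONSTANT)
cv2.imwrite("pics/seam.png",np.hstack([pad(A),pad(B)]))
```

```text
(no output)
```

View pics/seam.png

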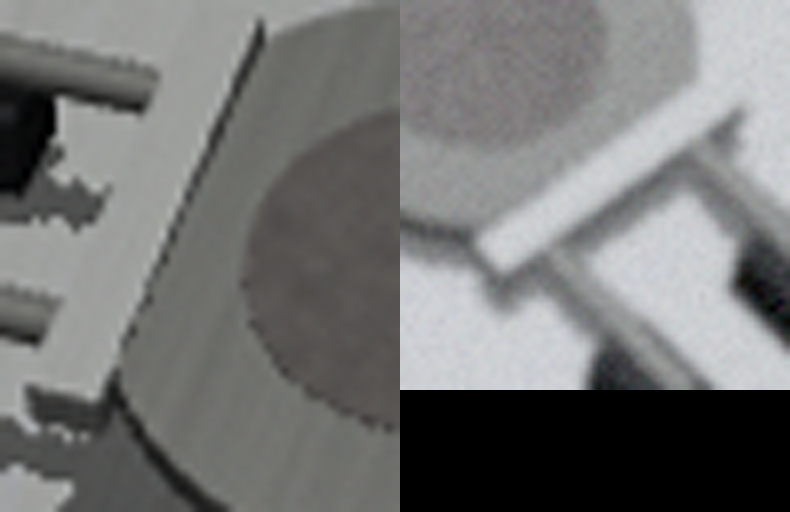

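The seam is a uniform hairline. Any wedge is under 1 mm over 68 mm (about 0.015 rad), whereas the limit would show as a 4 mm wedge. The disc is home, the lever is in its notch, the small jar has not moved and the arm is clear. Handing in.

Run:
```python
from rig import robot,telemetry
s=telemetry.state();print(s["time"],s["force"].round(1) if hasattr(s["force"],"round") else s["force"])
robot.sign_off()
```

```text
23.4083 [ 0.2 -0.5  0.2]
the job is handed in; nothing more can be done
```

I turned the disc home by its post with the shut fingertips, pushed the lever from the +0.2 notch to the pin-marked -0.6 notch, backed off and handed in at 23.4 s. The hand-in gave no verdict, so the results below are from my own camera and force checks.

- **Disc, first push:** it stopped about 7° short. My first look passed it as aligned, but the position numbers disagreed and a zoomed view showed a wedge gap. A second push mended it.
- **Disc, final:** the seam between flat and bar is a uniform hairline, with any wedge about 0.015 rad or less. The post position alone read up to about 0.04 rad short, close to the 0.06 limit. I put that down to pixel error and trusted the seam.
- **Lever:** raw readings were -0.615 to -0.657 rad. The starting reading had a bias of -0.01 to -0.04 rad, so this is consistent with the -0.6 notch. I did not measure the distance from the lever's pointing spot to the pin directly.
- **Bystanders and arm:** the small jar measured as unmoved. I did not re-measure the spool, flux jar or tin, and I felt no unexpected contact. The arm was clear at the end, with tool force about 0.6 N.

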